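# Stopper a culture vessel and set its vent cap

## Robot

A 6-joint arm with a two-finger parallel gripper is mounted at the origin on the work surface. World frame = base frame: x ahead of the robot, y to its left, z up, the work surface at z = 0. Lengths are in m, angles in rad, forces in N, time in s.
With the tool pointing down it reaches from about 0.3 to 0.775 m from the base axis. Payload 14.6 kg.
Tool frame: the origin (TCP) lies at the very end of the fingers, on their centre line; the grasp point (between the pads) lies 19 mm behind it (grip_depth is the distance from the TCP to the grasp point, in m); x points along the fingers, y is the direction in which the jaws open and shut, and the axes are right-handed (so a half turn about x gives the same grasp; the last joint's range is limited). The gripper opens to 94 mm and grips with 3 to 60 N. Pads are 16 mm wide; open, the fingers measure 119 mm over their backs; the gripper's body (75 mm by 177 mm) begins 78 mm behind the grasp point.
Start: joints at [-1.247, 0.3, 1.521, -0, 1.321, -0.067], TCP at [0.21, -0.509, 0.205] pointing down, gripper open.
Joint ranges: [-3.03, 3.03], [-0.79, 2.21], [0.23, 2.52], [-1.04, 4.18], [0, 3.07], [-2.55, 2.55]. Speed limits (rad/s): [2.22, 2.22, 2.57, 3.14, 3.14, 3.14].

## Interface

Orientations are given as a rotation vector (axis times angle).
In Python, from rig import read_state, read_camera, get_calibration, job_done, grip_depth gives the robot as it stands.
- The arm moves only by the tool send_rows, never from a script. Its argument "increments" is a list that holds one entry, the list of rows, each a list of 7 numbers: the turn, a rotation vector about the tool's x, y, z in rad, then the shift along the tool's x, y, z in cm, then the opening in per cent of the stroke, from 0 (shut) to 100 (fully open). In form: [[[ax, ay, az, tx, ty, tz, fingers], ...]]. A call has 1 to 12 rows; each row shifts and turns the commanded pose from where the row before left it, along the tool's axes as they then stand; what a row does not reach is not made up. A row lasts 1/12 s, in which the tool goes at most 41.7 mm and 7.16 degrees, less where a joint would pass 70% of its speed; a pose out of reach is approached as far as the arm can. A call is refused whole if a number of a shift passes 4.17 or a number of a turn 0.125, either way. A call with a gripper value outside its range is refused whole. The fingers move at their own pace and stop on an object; "grip_force" is the grip in N (left out, the last holds). Time passes only in rows, so rows that do not move let the fingers close. It gives the time, the measured TCP pose, the force and the opening at its end, in the units of the state.
- read_state(): the state, without advancing time (a new reading comes with each control period).
- read_camera(name): name is "side" or "top"; returns the picture (384x512x3 uint8, red, green, blue); there is no depth.
- get_calibration(name): a dict with "fx", "fy", "cx", "cy" (pixels), "k1" (the pictures are not rectified: a ray, as slopes to the right and down, at radius r is drawn at 1 + k1 r^2 times it, then the intrinsics apply), "R" (3x3) and "t" (3): a world point X has camera coordinates R X + t. Camera axes: x right, y down, z forward; pixel columns grow to the right and rows downward; lengths in m; the calibration is good to about 2 mm. A picture is of the moment at which its call begins. get_calibration takes no time and is no camera call.
- job_done(): hands the job in, once; it reports no verdict.
The state is a dict: "time_s": time; "q": joint angles; "qvel": joint speeds; "joint_torque": joint torques, N m; "tool_pos": TCP position; "eef_rot": TCP orientation; "force": force on the tool from outside, world axes, zero at the start; "torque": the same for the moment, N m; "gripper_width": finger opening in m.
Only numpy, scipy, OpenCV 4.12 (cv2) and the standard library are available. Lean on these libraries where they do the work, as an engineer would, in place of code of your own. Each camera call takes 0.05 s, during which the arm holds its last target. There are 200 camera calls.

## Task

Close up the culture vessel for incubation: set the small tapered stopper that fits into the vessel's open neck, fully down on its flange, and let go of it. Then screw the knurled vent cap on the other neck clockwise until it bottoms out, back it off a quarter turn so that the vessel can breathe, and finish while still holding the cap there in the gripper, without letting go. Leave the other things on the bench where they are.

Things in the scene. Friction and masses are not known exactly. Their poses are not given: they have to be found in the camera images.
- stopper: the small stopper, upright on the bench: dark rubber plug tapering from 25 mm across at the foot to 31 mm at 26 mm height, white flange 42 mm across from 26 to 32 mm height, white cylindrical grip 28 mm across from 32 to 58 mm height (its top). 35 to 70 g. Origin: centre of its foot; z up along its axis.
- vessel: squat culture vessel fixed to the bench: round white base 176 mm across, glass jar, flat steel lid 170 mm across, its top face 108 mm above the bench. Two necks stand on the lid, 90 mm apart: the open one for the stopper at local (0, +45 mm), the threaded one with the vent cap at local (0, -45 mm). Origin: centre of its underside; z up; yaw varies.
- neck_rim (a point): centre of the open neck's mouth: steel tube, 45 mm outside and 35 mm inside diameter, 30 mm deep, rim 138 mm above the bench. The plug enters with 2 mm clearance or more all round and the flange rests on the rim; the stopper's origin is then 26 mm below this point.
- vent_cap: knurled round steel cap, 44 mm across, 24 mm high, small rib on top, already started on its threaded neck above a collar 40 mm across; grip its sides from above. Origin: on its axis at its underside, 132 mm above the bench (24 mm above the lid) when home, 1 mm higher per rad unscrewed. This pose does not turn with the cap: see cap_turn.
- cap_turn (a joint): turn of the vent cap about its vertical axis, rad: 0 is home against the stop; grows as it is unscrewed, anticlockwise from above, up to 4.0. Clockwise from above tightens. It turns stiffly (about 0.1 N m), stays where left, and starts 1.2 to 2.4 rad from home, so tightening takes one or two grasps.
- big_stopper: the other, larger stopper of the same make, standing upright on the bench: plug 44 to 52 mm across, flange 62 mm, grip 34 mm, 64 mm tall. It does not fit the neck. It and the small stopper may stand on either side of the vessel. Leave alone. Origin: centre of its foot.
- petri: stack of two closed petri dishes, 90 mm across, 28 mm high, loose on the bench nearer the robot than the vessel. Leave alone. Origin: centre of its underside.
- reagent: amber reagent bottle, 64 mm across, 150 mm tall, beyond the vessel. Leave alone. Origin: centre of its foot.
- beaker: empty glass beaker, 72 mm across, 90 mm tall, beyond the vessel. Leave alone. Origin: centre of its foot.
- jar: lidded specimen jar, 68 mm across, 85 mm tall. Leave alone. Origin: centre of its foot.
- slide_box: wooden slide box 100 x 80 x 34 mm. Leave alone. Origin: centre of its underside.
- spatula: slim steel lab spatula, 190 mm long, 6 mm high, lying on the bench at the left. Leave alone. Origin: middle of its length, underside.
Mind the look-alikes: they are no part of the job. Of the things like the vessel, leave any that is blue; of the rest the larger one is meant.

How it is judged:
On the way, in this order (a step that is already met when the one before it is completed fails the run):
1. the small stopper sits fully down and upright in the open neck, let go (z of stopper in the frame of neck_rim between -0.03 and -0.022 m and horizontal distance between stopper and neck_rim below 0.007 m and angle between stopper's own z axis and vertical below 0.12 rad and contact force between the fingers and stopper below 0.3 N), for 0.2 s.
2. the vent cap is screwed home against its stop (value of joint cap_turn below 0.08 rad), for 0.2 s.
At the end, for the whole second after the job is handed in: Stopper in the neck, origin 22-30 mm below the rim, within 7 mm of its axis, tilt under 0.12 rad, untouched; vent cap, after being home (under 0.08 rad), stands still at 1.571 +-0.35 rad, gripped with over 2 N through the last second; bystanders within 30 mm of their starts (all of step 1 and value of joint cap_turn between 1.221 and 1.921 rad and velocity of joint cap_turn between -0.1 and 0.1 rad/s and contact force between the fingers and vent_cap above 2 N and distance of each of big_stopper, petri, reagent, beaker, jar, slide_box, spatula from where it was at the start of the episode below 0.03 m); the arm keeps its last pose, push and grip.
It fails at once if another thing on the bench is pushed more than 30 mm or lifted (distance of any of big_stopper, petri, reagent, beaker, jar, slide_box, spatula from where it was at the start of the episode above 0.03 m).
It also fails if it takes over 64 s, if anything falls off the work surface, if the arm or the gripper's body presses on something with over 40 N, if the wrist force passes 120 N, or if a joint passes its speed limit or range.

## Working session

There is one attempt and no reset: what is moved stays moved. The work goes in short steps, Python scripts to look and compute and a tool call to move; the robot and the scene stay as the last step left them, time stands still between calls to the robot, and variables do not carry over. Pictures are saved under pics/ and viewed, about 8 in all and at most 12, crops included, and the job is handed in when it is done.

Besides the shell and the picture viewer there is one more tool, called after "Call:" as name(argument=value, ...) on one line, values as JSON. send_rows: Moves the arm, as the interface text tells. Its arguments: {"type":"object","properties":{"increments":{"type":"array","items":{"type":"array","items":{"type":"array","items":{"type":"number"}}}},"grip_force":{"type":"number"}},"required":["increments"]}

```bash
ls; mkdir -p pics
python3 - <<'E'
from rig import *
import cv2,numpy as np
s=read_state();print(s)
for n in("top","side"):
    im=read_camera(n);cv2.imwrite(f"pics/{n}0.png",im[:,:,::-1]);c=get_calibration(n);print(n,c)
E
```

```text
pics
{'time_s': 0.0, 'q': array([-1.24662664e+00,  3.00480405e-01,  1.52156644e+00, -3.39590411e-06,
        1.32068179e+00, -6.65874193e-02]), 'qvel': array([ 0.00097236,  0.00013687, -0.0009209 ,  0.00012007,  0.00256464,
       -0.00093153]), 'joint_torque': array([ 2.21761104e-03, -5.31803942e+01, -3.52738953e+01,  7.09916395e-02,
        2.44218728e-02, -1.34233792e-04]), 'tool_pos': array([ 0.20941103, -0.50830064,  0.20488741]), 'eef_rot': array([ 2.00742908,  0.39845998, -2.00773434]), 'force': array([0.31164991, 0.37841755, 0.46931049]), 'torque': array([-0.01664971,  0.01281051,  0.04752682]), 'gripper_width': 0.09398417244040444}
top {'fx': 378.3849526994312, 'fy': 378.3849526994312, 'cx': 253.0534349941266, 'cy': 186.9236722264815, 'k1': -0.08806334538322155, 'R': array([[ 0.0158013 , -0.9998257 ,  0.00994385],
       [-0.99270958, -0.01687578, -0.11934363],
       [ 0.11949064, -0.00798557, -0.99280321]]), 't': array([0.01144095, 0.46496359, 1.39250658])}
side {'fx': 470.490997795369, 'fy': 470.490997795369, 'cx': 250.86419537885192, 'cy': 191.45905152605218, 'k1': -0.04808534037879463, 'R': array([[-0.92224636, -0.38629078,  0.01552671],
       [-0.28490396,  0.65194652, -0.70270581],
       [ 0.26132619, -0.6524915 , -0.71131108]]), 't': array([0.43325526, 0.21378363, 1.52036058])}
```

Run:
```python
import cv2
a=cv2.imread("pics/top0.png");b=cv2.imread("pics/side0.png")
cv2.imwrite("pics/t1.png",cv2.resize(a,(800,600),interpolation=cv2.INTER_CUBIC))
cv2.imwrite("pics/s1.png",cv2.resize(b,(800,600),interpolation=cv2.INTER_CUBIC))
```

```text
(no output)
```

View pics/t1.png

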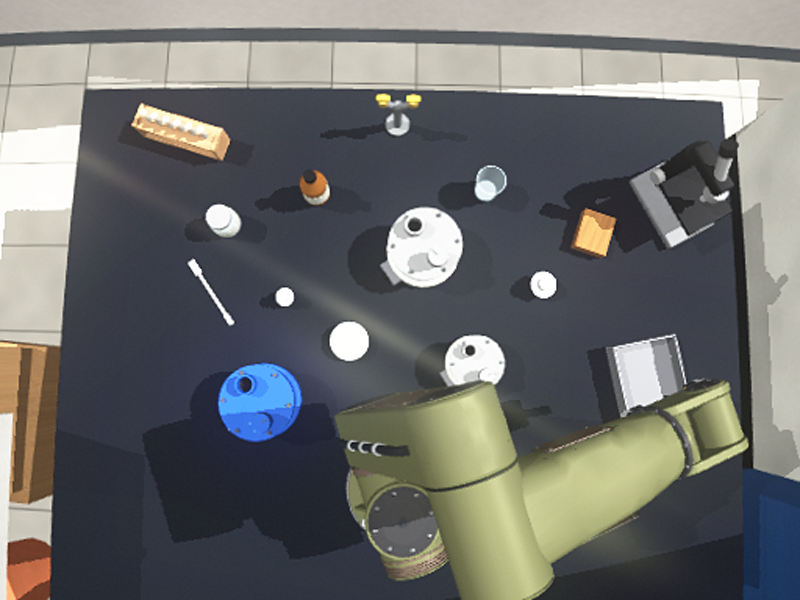

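View pics/s1.png

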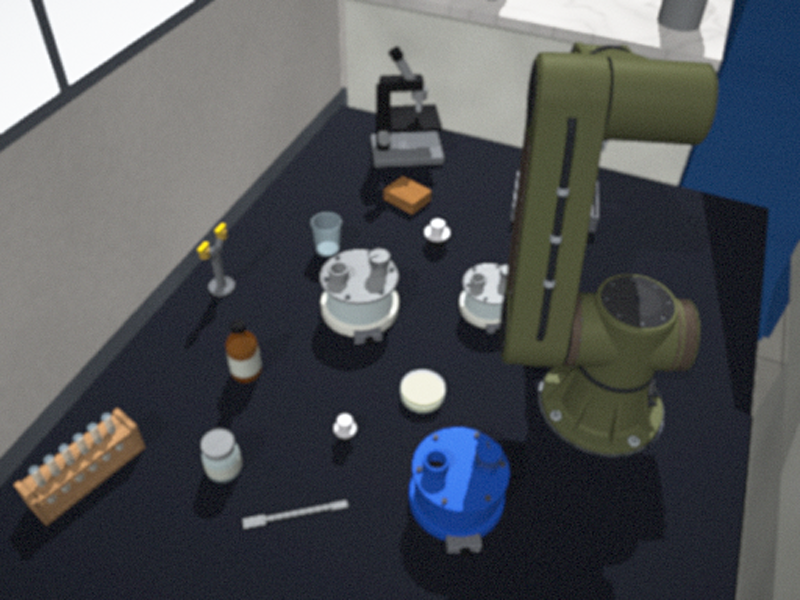

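The top view shows the small stopper at (285,297), the big one at (543,285) and the meant vessel at (424,247). The decoys are a blue vessel at (260,402) and a smaller vessel at (475,362). Next I'll crop in to get exact pixels.

```bash
cat > h.py <<'E'
from rig import *
import cv2,numpy as np
def K(c): return np.array([[c["fx"],0,c["cx"]],[0,c["fy"],c["cy"]],[0,0,1]])
def ray(n,uv):
    c=get_calibration(n)
    p=cv2.undistortPoints(np.array([[uv]],float),K(c),np.array([c["k1"],0,0,0.]))[0,0]
    # k1 polynomial: drawn = 1+k1 r^2 as in OpenCV
    return -c["R"].T@c["t"], c["R"].T@np.array([p[0],p[1],1])
def cast(n,uv,z):
    o,d=ray(n,uv);return o+d*(z-o[2])/d[2]
def proj(n,X):
    c=get_calibration(n)
    return cv2.projectPoints(np.array(X,float).reshape(-1,3),cv2.Rodrigues(c["R"])[0],c["t"],K(c),np.array([c["k1"],0,0,0.]))[0][:,0]
E
python3 - <<'E'
from h import *
T=cv2.imread("pics/top0.png");S=cv2.imread("pics/side0.png")
def crop(im,u,v,w,h): 
    return cv2.resize(im[v:v+h,u:u+w],(400,300),interpolation=cv2.INTER_CUBIC)
m=np.vstack([np.hstack([crop(T,240,125,64,48+12) if 0 else crop(T,236,128,80,60),crop(T,162,175,40,30)]),np.hstack([crop(S,195,152,80,60),crop(S,200,258,40,30)])])
cv2.imwrite("pics/m1.png",m)
# white blobs centroid
for n,im,(u,v) in(("top",T,(182,190)),("top",T,(347,182)),("side",S,(220,272)),("side",S,(280,147))):
    g=im[v-20:v+20,u-20:u+20].min(2); _,b=cv2.threshold(g,110,255,0)
    k,l,st,ce=cv2.connectedComponentsWithStats(b)
    for i in range(1,k):
        if st[i,4]>20: 
            c=ce[i]+[u-20,v-20];print(n,st[i],c,cast(n,c,.04))
# vessel dark mouth in top
E
```

```text
top [ 14  14  12  12 119] [181.68907563 189.54621849] [0.44889592 0.28464823 0.04      ]
top [ 12  11  17  18 237] [347.3164557 181.6835443] [ 0.48909355 -0.33468695  0.04      ]
side [ 13  12  16  17 196] [220.34693878 272.26530612] [0.45032169 0.28725468 0.04      ]
side [ 11  12  18  16 202] [279.38118812 147.05445545] [ 0.49058704 -0.33693635  0.04      ]
```

View pics/m1.png

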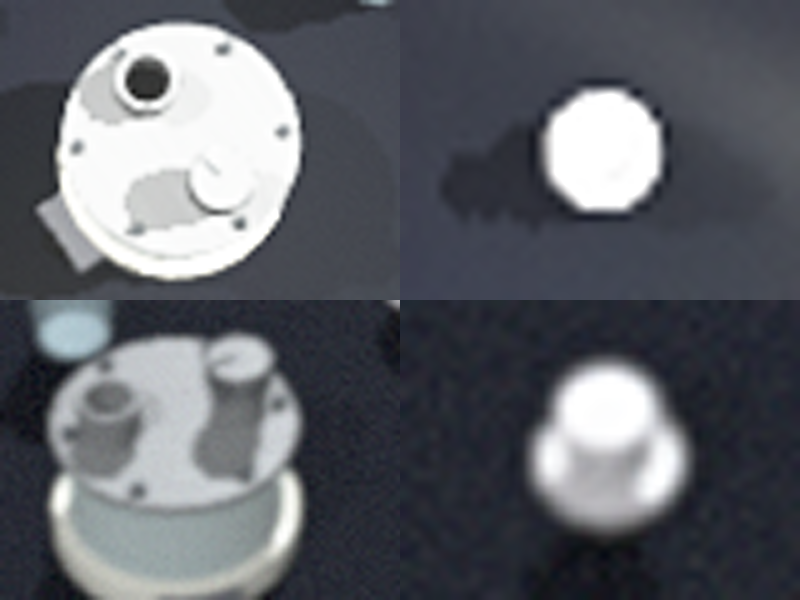

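Crops, in full-image pixels: the mouth is at top (265,143.6) and side (217,171.6). The cap top is at top (279.6,164) and side (242.6,163.4). The stopper grip top is at side (220.3,268.3).

Run:
```python
from h import *
T=cv2.imread("pics/top0.png")
g=T[135:153,256:275].max(2)
w=np.clip(110-g.astype(float),0,None);k,l=cv2.connectedComponents((w>0).astype(np.uint8));m=l==l[8,9];ys,xs=np.nonzero(m);ww=w[m]
uv=((xs*ww).sum()/ww.sum()+256,(ys*ww).sum()/ww.sum()+135);print("mouth px",uv,m.sum())
print("mouth T",cast("top",uv,.138),"S",cast("side",(217,171.6),.138))
for z in(.157,.159):print("cap",cast("top",(279.6,164.),z),cast("side",(242.6,163.4),z))
# lid circle side ellipse: left 50 right 303,top 336,bottom 510 -> vessel centre
print("lid S",cast("side",(195+17.65*2-.4,152+(423-300)/5-.4),.108))
print("st T",cast("top",(181.69,189.55),.034),"S",cast("side",(220.3,268.3),.058))
```

```text
mouth px (np.float64(264.8433125972006), np.float64(144.02138413685847)) 55
mouth T [ 0.60395469 -0.01907016  0.138     ] S [ 0.60405939 -0.01830021  0.138     ]
cap [ 0.5301221  -0.06994533  0.157     ] [ 0.53285413 -0.07174097  0.157     ]
cap [ 0.52975497 -0.06978864  0.159     ] [ 0.53197453 -0.0696964   0.159     ]
lid S [ 0.56826115 -0.04380668  0.108     ]
st T [0.44954231 0.2857355  0.034     ] S [0.45070127 0.28546429 0.058     ]
```

```bash
cat >> h.py <<'E'
from scipy.spatial.transform import Rotation as Ro
def plan(target):
    s=read_state();R=Ro.from_rotvec(s["eef_rot"]).as_matrix()
    np.set_printoptions(precision=4,suppress=True)
    print("t",s["time_s"],"tcp",s["tool_pos"],"w",s["gripper_width"],"q1,q6",s["q"][[0,5]],"F",s["force"],"M",s["torque"])
    print("axes x,y,z:",R[:,0],R[:,1],R[:,2])
    d=np.array(target)-s["tool_pos"];print("shift cm tool",R.T@d*100)
    # tilt fix: rotvec in tool frame bringing x to straight down
    print("tilt fix",np.cross([1,0,0],R.T@[0,0,-1]))
E
python3 -c "
from h import *
plan([.45,.2855,.205])"
```

```text
t 0.1 tcp [ 0.2094 -0.5083  0.2049] w 0.09406410055432267 q1,q6 [-1.2466 -0.0666] F [0.0726 0.6326 0.2219] M [-0.0354 -0.0214 -0.0041]
axes x,y,z: [-0.0003  0.001  -1.    ] [ 0.3809 -0.9246 -0.001 ] [-0.9246 -0.3809 -0.0001]
shift cm tool [  0.0636 -64.2311 -52.482 ]
tilt fix [ 0.     -0.0001  0.001 ]
```

Call:
send_rows(increments=[[[0.1,0,0,0,0,0,100]]])

```text
time_s: 0.18
tool_pos: [0.2095, -0.5084, 0.2051]
eef_rot: [2.065, 0.305, -2.065]
force: [0.8, 0.3, -0.1]
gripper_width: 0.0941
```

```bash
python3 -c "
from h import *
plan([.45,.2855,.205])"
```

```text
t 0.1833 tcp [ 0.2095 -0.5084  0.2051] w 0.09407011813825977 q1,q6 [-1.2466  0.0318] F [ 0.7572  0.2668 -0.1252] M [-0.0385  0.0103 -0.0163]
axes x,y,z: [-0.0002  0.0008 -1.    ] [ 0.2883 -0.9575 -0.0008] [-0.9575 -0.2883  0.    ]
shift cm tool [  0.0629 -69.0804 -45.9195]
tilt fix [-0.      0.      0.0008]
```

Call:
send_rows(increments=[[[-0.11,0,0,0,0,0,60],[-0.11,0,0,0,0,0,60],[-0.1,0,0,0,0,0,60],[0,0,0,0,-1,-1.3,60],[0,0,0,0,-2.1,-2.7,60],[0,0,0,0,-2.1,-2.7,60],[0,0,0,0,-2.1,-2.7,60],[0,0,0,0,-2.1,-2.7,60],[0,0,0,0,-2.1,-2.7,60],[0,0,0,0,-2.1,-2.7,60],[0,0,0,0,-2.1,-2.7,60],[0,0,0,0,-2.1,-2.7,60]]])

```text
time_s: 1.18
tool_pos: [0.295, -0.2297, 0.2053]
eef_rot: [1.873, 0.59, -1.873]
force: [-0.2, 0.2, -0.4]
gripper_width: 0.0565
```

Call:
send_rows(increments=[[[0,0,0,0,-2.1,-2.7,60],[0,0,0,0,-2.1,-2.7,60],[0,0,0,0,-2.1,-2.7,60],[0,0,0,0,-2.1,-2.7,60],[0,0,0,0,-2.1,-2.7,60],[0,0,0,0,-2.1,-2.7,60],[0,0,0,0,-2.1,-2.7,60],[0,0,0,0,-2.1,-2.7,60],[0,0,0,0,-2.1,-2.7,60],[0,0,0,0,-2.1,-2.7,60],[0,0,0,0,-2.1,-2.7,60],[0,0,0,0,0,0,60]]])

```text
time_s: 2.18
tool_pos: [0.4064, 0.1322, 0.2051]
eef_rot: [1.87, 0.594, -1.871]
force: [0.6, -0.7, 0.2]
gripper_width: 0.0566
```

```bash
python3 -c "
from h import *
plan([.45,.2855,.1])"
```

```text
t 2.1833 tcp [0.4064 0.1322 0.2051] w 0.056609259461651386 q1,q6 [0.2282 1.1845] F [ 0.6323 -0.717   0.1994] M [-0.0352 -0.0027 -0.044 ]
axes x,y,z: [-0.0005  0.0006 -1.    ] [ 0.5763 -0.8172 -0.0008] [-0.8172 -0.5763  0.    ]
shift cm tool [ 10.5157 -10.0093 -12.4027]
tilt fix [-0.      0.      0.0008]
```

Call:
send_rows(increments=[[[0,0,0,1.0,-1.67,-2.07,60],[0,0,0,1.5,-1.67,-2.07,60],[0,0,0,2,-1.67,-2.07,60],[0,0,0,2,-1.67,-2.07,60],[0,0,0,2,-1.67,-2.07,60],[0,0,0,2,-1.67,-2.07,60],[0,0,0,0,0,0,60],[0,0,0,0,0,0,60]]])

```text
time_s: 2.85
tool_pos: [0.4494, 0.2815, 0.099]
eef_rot: [1.868, 0.591, -1.874]
force: [0.1, -0.0, -0.2]
gripper_width: 0.0563
```

Run:
```python
from h import *
plan([.45,.2855,.036])
T=read_camera("top")[:,:,::-1];S=read_camera("side")[:,:,::-1]
f=lambda im,u,v:cv2.resize(im[v:v+75,u:u+50],(400,600),interpolation=cv2.INTER_CUBIC)
cv2.imwrite("pics/c2.png",np.hstack([f(T,157,150),f(S,195,215)]))
```

```text
t 2.85 tcp [0.4494 0.2815 0.099 ] w 0.056277369153137365 q1,q6 [0.4905 1.4492] F [ 0.0971 -0.0305 -0.2078] M [-0.0309 -0.0513 -0.0304]
axes x,y,z: [-0.0028 -0.0016 -1.    ] [ 0.5746 -0.8184 -0.0003] [-0.8184 -0.5746  0.0032]
shift cm tool [ 6.2983 -0.2953 -0.2985]
tilt fix [-0.      0.0032  0.0003]
```

View pics/c2.png

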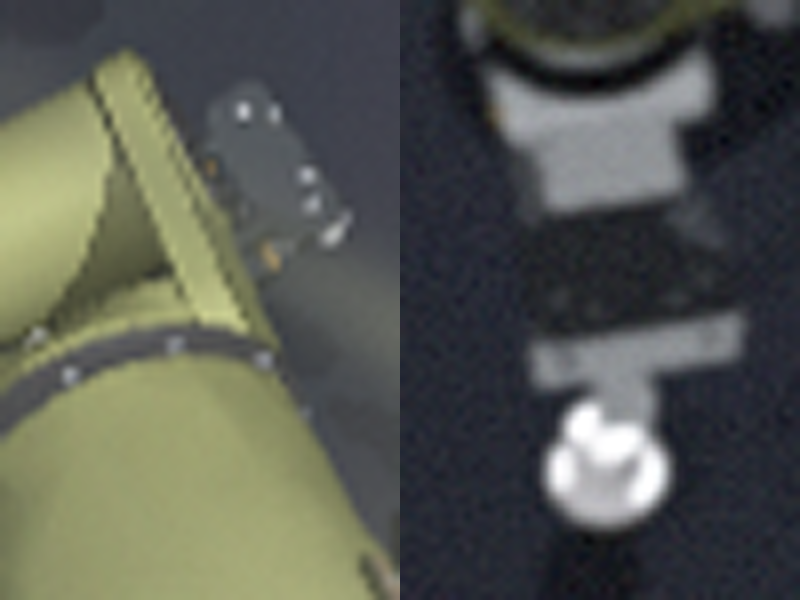

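The side view shows the fingers just above the stopper at crop (605,440), in line with it. I'll descend with the small correction and close.

Call:
send_rows(increments=[[[0,0,0,0,-0.3,-0.3,60],[0,0,0,1,0,0,60],[0,0,0,1.5,0,0,60],[0,0,0,1.5,0,0,60],[0,0,0,1.3,0,0,60],[0,0,0,0.6,0,0,60],[0,0,0,0.3,0,0,60],[0,0,0,0,0,0,60],[0,0,0,0,0,0,60]]])

```text
time_s: 3.7
tool_pos: [0.4512, 0.2857, 0.039]
eef_rot: [1.873, 0.59, -1.872]
force: [-0.5, 0.5, -0.6]
gripper_width: 0.0566
```

```bash
python3 -c "
from h import *
plan([.45,.2855,.036])"
```

```text
t 3.7 tcp [0.4512 0.2857 0.039 ] w 0.05657025129753844 q1,q6 [0.4959 1.4561] F [-0.4992  0.4503 -0.5578] M [-0.0204 -0.0528  0.0168]
axes x,y,z: [ 0.0008  0.0004 -1.    ] [ 0.5734 -0.8193  0.0001] [-0.8193 -0.5734 -0.0009]
shift cm tool [ 0.3026 -0.0495  0.1077]
tilt fix [ 0.     -0.0009 -0.0001]
```

Call:
send_rows(increments=[[[0,0,0,0.2,0,0,60],[0,0,0,0,0,0,60],[0,0,0,0,0,0,25],[0,0,0,0,0,0,10],[0,0,0,0,0,0,10],[0,0,0,0,0,0,10],[0,0,0,0,0,0,10],[0,0,0,0,0,0,10]]], grip_force=15)

```text
time_s: 4.37
tool_pos: [0.4508, 0.2857, 0.0365]
eef_rot: [1.873, 0.59, -1.873]
force: [-0.3, -0.0, 0.9]
gripper_width: 0.0279
```

```bash
python3 -c "
from h import *
plan([.604,-.0187,.26])"
```

```text
t 4.3667 tcp [0.4508 0.2857 0.0365] w 0.02787136634107919 q1,q6 [0.4962 1.4562] F [-0.298  -0.0451  0.916 ] M [ 0.0195 -0.0684  0.0019]
axes x,y,z: [-0.  0. -1.] [ 0.5735 -0.8192 -0.    ] [-0.8192 -0.5735  0.    ]
shift cm tool [-22.354   33.7207   4.9103]
tilt fix [-0.  0.  0.]
```

Call:
send_rows(increments=[[[0,0,0,-0.5,0,0,10],[0,0,0,-1.5,0,0,10],[0,0,0,-2.5,0,0,10],[0,0,0,-3,0,0,10],[0,0,0,-3,0,0,10],[0,0,0,-3,0,0,10],[0,0,0,-3,0.5,0.1,10],[0,0,0,-3,1.5,0.2,10],[0,0,0,-2,2.4,0.4,10],[0,0,0,-0.9,2.4,0.4,10],[0,0,0,0,2.4,0.4,10],[0,0,0,0,2.4,0.4,10]]])

```text
time_s: 5.37
tool_pos: [0.5022, 0.1788, 0.2616]
eef_rot: [1.874, 0.59, -1.871]
force: [0.9, -0.3, -0.6]
gripper_width: 0.0277
```

Call:
send_rows(increments=[[[0,0,0,0,2.4,0.4,10],[0,0,0,0,2.4,0.4,10],[0,0,0,0,2.4,0.4,10],[0,0,0,0,2.4,0.4,10],[0,0,0,0,2.4,0.4,10],[0,0,0,0,2.4,0.4,10],[0,0,0,0,2.4,0.3,10],[0,0,0,0,2,0.2,10],[0,0,0,0,1,0.1,10],[0,0,0,0,0,0,10],[0,0,0,0,0,0,10],[0,0,0,0,0,0,10]]])

```text
time_s: 6.37
tool_pos: [0.5904, 0.0013, 0.2606]
eef_rot: [1.872, 0.591, -1.872]
force: [-0.6, -0.2, -0.9]
gripper_width: 0.0273
```

```bash
python3 -c "
from h import *
plan([.604,-.0187,.20])"
```

```text
t 6.3667 tcp [0.5904 0.0013 0.2606] w 0.02734569337426233 q1,q6 [-0.0598  0.8993] F [-0.6421 -0.2019 -0.9121] M [-0.0765 -0.0001 -0.0407]
axes x,y,z: [-0.      0.0002 -1.    ] [ 0.5742 -0.8187 -0.0001] [-0.8187 -0.5742 -0.0001]
shift cm tool [6.0611 2.4229 0.037 ]
tilt fix [ 0.     -0.0001  0.0001]
```

Call:
send_rows(increments=[[[0,0,0,0,1.2,0,10],[0,0,0,1,1.22,0,10],[0,0,0,2,0,0,10],[0,0,0,2,0,0,10],[0,0,0,1.5,0,0,10],[0,0,0,0.5,0,0,10],[0,0,0,0,0,0,10],[0,0,0,0,0,0,10],[0,0,0,0,0,0,10]]])

```text
time_s: 7.12
tool_pos: [0.6052, -0.0196, 0.1915]
eef_rot: [1.874, 0.59, -1.871]
force: [0.4, -0.8, -0.5]
gripper_width: 0.0277
```

Run:
```python
from h import *
plan([.604,-.0187,.1745])
T=read_camera("top")[:,:,::-1];S=read_camera("side")[:,:,::-1]
f=lambda im,u,v:cv2.resize(im[v:v+75,u:u+50],(400,600),interpolation=cv2.INTER_CUBIC)
cv2.imwrite("pics/c3.png",np.hstack([f(T,240,120),f(S,195,125)]))
```

```text
t 7.1167 tcp [ 0.6052 -0.0196  0.1915] w 0.027674624226324506 q1,q6 [-0.0929  0.8671] F [ 0.3829 -0.7573 -0.539 ] M [ 0.0269 -0.0135 -0.0264]
axes x,y,z: [ 0.0017 -0.0002 -1.    ] [ 0.5735 -0.8192  0.0011] [-0.8192 -0.5735 -0.0013]
shift cm tool [ 1.7042 -0.1477  0.0463]
tilt fix [ 0.     -0.0013 -0.0011]
```

View pics/c3.png

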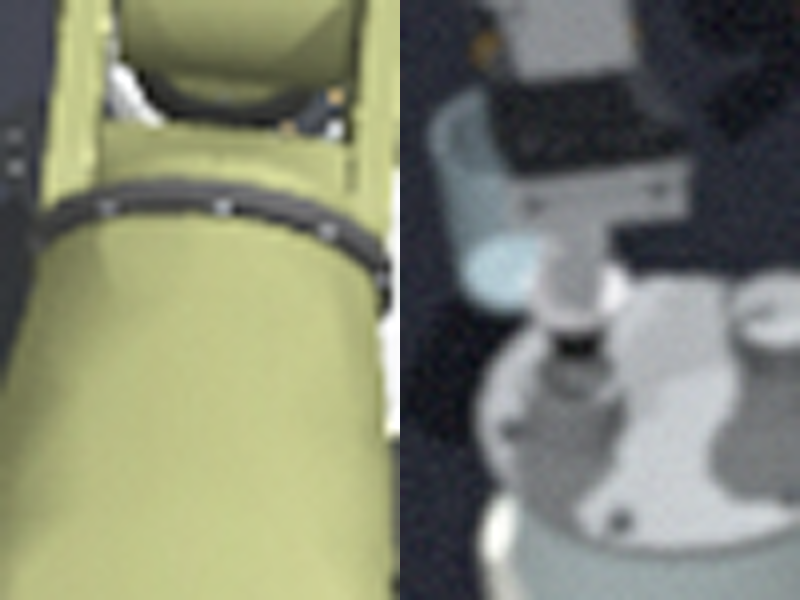

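In the side view the dark plug sits at crop (578,340), directly above the mouth at (578,378). I'll insert it slowly.

Call:
send_rows(increments=[[[0,0,0,0.2,-0.15,0.05,10],[0,0,0,0.5,0,0,10],[0,0,0,0.5,0,0,10],[0,0,0,0.5,0,0,10],[0,0,0,0.2,0,0,10],[0,0,0,0,0,0,10]]])

```text
time_s: 7.72
tool_pos: [0.6032, -0.0185, 0.1707]
eef_rot: [1.872, 0.591, -1.873]
force: [1.3, -0.9, -0.5]
gripper_width: 0.0278
```

```bash
python3 -c "
from h import *
plan([.604,-.0187,.1485])"
```

```text
t 7.7167 tcp [ 0.6032 -0.0185  0.1707] w 0.027799073965805835 q1,q6 [-0.0914  0.8686] F [ 1.3061 -0.9265 -0.463 ] M [-0.0369 -0.0596 -0.0232]
axes x,y,z: [-0.0009  0.     -1.    ] [ 0.5735 -0.8192 -0.0006] [-0.8192 -0.5735  0.0007]
shift cm tool [ 2.2167  0.0577 -0.0551]
tilt fix [-0.      0.0007  0.0006]
```

Call:
send_rows(increments=[[[0,0,0,0.4,0.03,-0.03,10],[0,0,0,0.4,0,0,10],[0,0,0,0.4,0,0,10],[0,0,0,0.4,0,0,10],[0,0,0,0.3,0,0,10],[0,0,0,0.2,0,0,10],[0,0,0,0,0,0,10]]])

```text
time_s: 8.3
tool_pos: [0.6049, -0.0191, 0.1508]
eef_rot: [1.875, 0.588, -1.869]
force: [7.5, -3.7, 1.5]
gripper_width: 0.0276
```

```bash
python3 -c "
from h import *
plan([.604,-.0187,.1485])"
```

```text
t 8.3 tcp [ 0.6049 -0.0191  0.1508] w 0.027649891972181116 q1,q6 [-0.0919  0.8686] F [ 7.5046 -3.7329  1.4989] M [-0.7759 -1.4347  0.0311]
axes x,y,z: [ 0.0032 -0.001  -1.    ] [ 0.5734 -0.8193  0.0026] [-0.8193 -0.5734 -0.0021]
shift cm tool [ 0.2288 -0.0864  0.045 ]
tilt fix [ 0.     -0.0021 -0.0026]
```

A side force of 8 N points toward +x/-y, so I'll comply in that direction and go down.

Call:
send_rows(increments=[[[0,0,0,0,0.12,-0.07,10],[0,0,0,0,0,0,10],[0,0,0,0.15,0,0,10],[0,0,0,0,0,0,10]]])

```text
time_s: 8.63
tool_pos: [0.6054, -0.0193, 0.1489]
eef_rot: [1.873, 0.59, -1.872]
force: [4.3, -1.4, 1.3]
gripper_width: 0.0275
```

```bash
python3 -c "
from h import *
plan([.604,-.0187,.1485])"
```

```text
t 8.6333 tcp [ 0.6054 -0.0193  0.1489] w 0.0274747466960644 q1,q6 [-0.0923  0.8678] F [ 4.2718 -1.425   1.2654] M [-0.5186 -0.998  -0.0054]
axes x,y,z: [ 0.0009 -0.0003 -1.    ] [ 0.5735 -0.8192  0.0008] [-0.8192 -0.5735 -0.0006]
shift cm tool [ 0.0425 -0.1319  0.0754]
tilt fix [ 0.     -0.0006 -0.0008]
```

Call:
send_rows(increments=[[[0,0,0,0.05,0.06,-0.06,10],[0,0,0,0.05,0,0,10],[0,0,0,0.1,0,0,10],[0,0,0,0,0,0,10]]])

```text
time_s: 8.97
tool_pos: [0.6061, -0.0195, 0.1479]
eef_rot: [1.873, 0.59, -1.872]
force: [-0.1, -3.1, 9.5]
gripper_width: 0.0276
```

```bash
python3 -c "
from h import *
plan([.604,-.0187,.1485])"
```

```text
t 8.9667 tcp [ 0.6061 -0.0195  0.1479] w 0.027635410306746343 q1,q6 [-0.0925  0.8677] F [-0.0762 -3.118   9.5483] M [-0.4268  0.0824  0.0415]
axes x,y,z: [ 0.0009 -0.0004 -1.    ] [ 0.5734 -0.8192  0.0009] [-0.8192 -0.5734 -0.0005]
shift cm tool [-0.0592 -0.1889  0.1238]
tilt fix [ 0.     -0.0005 -0.0009]
```

Fz is 9.5 N at TCP z 0.148, so it's seated. I'll release, rise and look.

Call:
send_rows(increments=[[[0,0,0,-0.05,0,0,20],[0,0,0,0,0,0,50],[0,0,0,0,0,0,60],[0,0,0,0,0,0,60],[0,0,0,-0.5,0,0,60],[0,0,0,-1.5,0,0,60],[0,0,0,-2.5,0,0,60],[0,0,0,-3,0,0,60],[0,0,0,0,0,0,60]]])

```text
time_s: 9.72
tool_pos: [0.6074, -0.0193, 0.2285]
eef_rot: [1.878, 0.587, -1.864]
force: [-0.5, -0.2, 0.3]
gripper_width: 0.0562
```

Run:
```python
from h import *
plan([.531,-.070,.20])
S=read_camera("side")[:,:,::-1]
cv2.imwrite("pics/c4.png",cv2.resize(S[130:205,180:280],(800,600),interpolation=cv2.INTER_CUBIC))
print(proj("side",[[.604,-.0187,.17],[.604,-.0187,.144],[.604,-.0187,.138]]))
```

```text
t 9.7167 tcp [ 0.6074 -0.0193  0.2285] w 0.05617133282997168 q1,q6 [-0.0921  0.8677] F [-0.4857 -0.1526  0.3331] M [ 0.0242 -0.0492 -0.0045]
axes x,y,z: [ 0.0077 -0.0006 -1.    ] [ 0.5736 -0.8191  0.0049] [-0.8191 -0.5736 -0.0059]
shift cm tool [ 2.7978 -0.2461  9.1812]
tilt fix [ 0.     -0.0059 -0.0049]
[[216.7284 164.5055]
 [217.0042 170.229 ]
 [217.067  171.5311]]
```

View pics/c4.png

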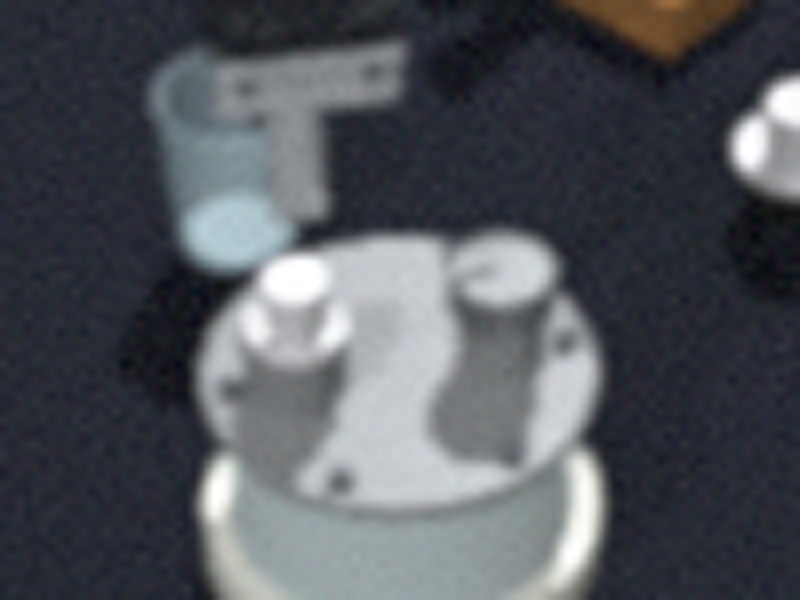

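The stopper's grip top is at px (216.7,164.3), against (216.7,164.5) predicted when seated, so it's fully down and upright. Next I'll go over the cap and pre-turn the wrist anticlockwise.

Call:
send_rows(increments=[[[0,-0.006,-0.005,0,-0.05,1,75],[0,0,0,0,-0.05,2,75],[0,0,0,0,-0.05,2.2,75],[0,0,0,0,-0.05,2.2,75],[0,0,0,0,-0.05,1.3,75],[0,0,0,0,0,0.5,75],[0,0,0,0,0,0,75],[-0.1,0,0,0,0,0,75],[-0.12,0,0,0,0,0,75],[-0.12,0,0,0,0,0,75],[-0.12,0,0,0,0,0,75],[-0.12,0,0,0,0,0,75]]])

```text
time_s: 10.77
tool_pos: [0.5294, -0.0695, 0.2222]
eef_rot: [1.474, 1.015, -1.486]
force: [0.4, -0.1, 0.1]
gripper_width: 0.0706
```

Call:
send_rows(increments=[[[-0.12,0,0,0,0,0,75],[-0.12,0,0,0,0,0,75],[-0.12,0,0,0,0,0,75],[-0.12,0,0,0,0,0,75],[-0.12,0,0,0,0,0,75],[-0.12,0,0,0,0,0,75],[-0.12,0,0,0,0,0,75],[-0.12,0,0,0,0,0,75],[-0.12,0,0,0,0,0,75],[-0.12,0,0,0,0,0,75],[-0.12,0,0,0,0,0,75],[-0.12,0,0,0,0,0,75]]])

```text
time_s: 11.77
tool_pos: [0.5294, -0.0696, 0.2222]
eef_rot: [0.395, 1.543, -0.397]
force: [-0.2, 0.5, -0.2]
gripper_width: 0.0706
```

Call:
send_rows(increments=[[[-0.12,0,0,0,0,0,75],[-0.12,0,0,0,0,0,75],[-0.1,0,0,0,0,0,75],[0,0,0,0,0,0,75],[0,0,0,0,0,0,75]]])

```text
time_s: 12.18
tool_pos: [0.5293, -0.0697, 0.2224]
eef_rot: [0.137, 1.575, -0.136]
force: [0.5, 0.8, 0.4]
gripper_width: 0.0703
```

```bash
python3 -c "
from h import *
plan([.531,-.070,.139])"
```

```text
t 12.1833 tcp [ 0.5293 -0.0697  0.2224] w 0.0702930777338579 q1,q6 [-0.1991 -1.5961] F [0.4668 0.8375 0.3755] M [ 0.0496 -0.1567  0.0216]
axes x,y,z: [-0.0088  0.0009 -1.    ] [ 0.1728  0.985  -0.0006] [ 0.9849 -0.1728 -0.0088]
shift cm tool [8.3359 0.0042 0.2498]
tilt fix [ 0.     -0.0088  0.0006]
```

Call:
send_rows(increments=[[[0,-0.0088,0,0,0,0.2,75],[0,0,0,1,0,0,75],[0,0,0,2,0,0,75],[0,0,0,2,0,0,75],[0,0,0,2,0,0,75],[0,0,0,1,0,0,75],[0,0,0,0.5,0,0,75],[0,0,0,0.2,0,0,75],[0,0,0,0,0,0,75],[0,0,0,0,0,0,75]]])

```text
time_s: 13.02
tool_pos: [0.5316, -0.0705, 0.1368]
eef_rot: [0.134, 1.564, -0.135]
force: [0.6, 0.5, 0.7]
gripper_width: 0.0703
```

```bash
python3 -c "
from h import *
plan([.531,-.070,.134])"
```

```text
t 13.0167 tcp [ 0.5316 -0.0705  0.1368] w 0.07030944191801565 q1,q6 [-0.1999 -1.5994] F [0.5842 0.4717 0.6826] M [ 0.0341 -0.1522  0.0085]
axes x,y,z: [ 0.0022 -0.0011 -1.    ] [ 0.1702  0.9854 -0.0007] [ 0.9854 -0.1702  0.0024]
shift cm tool [ 0.2773  0.0444 -0.0675]
tilt fix [-0.      0.0024  0.0007]
```

Call:
send_rows(increments=[[[0,0,0,0.25,0,0,75],[0,0,0,0,0,0,60],[0,0,0,0,0,0,50],[0,0,0,0,0,0,35],[0,0,0,0,0,0,30],[0,0,0,0,0,0,30],[0,0,0,0,0,0,30]]], grip_force=15)

```text
time_s: 13.6
tool_pos: [0.531, -0.0724, 0.1337]
eef_rot: [0.131, 1.566, -0.138]
force: [-2.7, -14.3, 0.6]
gripper_width: 0.0432
```

```bash
python3 -c "
from h import *
plan([.531,-.070,.134])"
```

```text
t 13.6 tcp [ 0.531  -0.0724  0.1337] w 0.04317504088297225 q1,q6 [-0.2018 -1.5996] F [ -2.7094 -14.3286   0.595 ] M [-2.493   0.4527 -0.0447]
axes x,y,z: [ 0.0006 -0.0041 -1.    ] [ 0.1705  0.9853 -0.0039] [ 0.9854 -0.1705  0.0013]
shift cm tool [-0.0296  0.2327 -0.0362]
tilt fix [-0.      0.0013  0.0039]
```

Call:
send_rows(increments=[[[0,0,0,0,-0.2,0,30],[0,0,0,0,0,0,30],[0,0,0,0,0,0,30]]])

```text
time_s: 13.85
tool_pos: [0.5309, -0.0726, 0.1337]
eef_rot: [0.133, 1.565, -0.135]
force: [-0.6, -2.3, 2.8]
gripper_width: 0.0437
```

```bash
python3 -c "
from h import *
plan([.531,-.070,.134])"
```

```text
t 13.85 tcp [ 0.5309 -0.0726  0.1337] w 0.043674364284216206 q1,q6 [-0.2038 -1.6033] F [-0.568  -2.3446  2.8431] M [-0.1969  0.0559 -0.0059]
axes x,y,z: [ 0.0013 -0.0011 -1.    ] [ 0.1701  0.9854 -0.0009] [ 0.9854 -0.1701  0.0014]
shift cm tool [-0.0331  0.2539 -0.0352]
tilt fix [-0.      0.0014  0.0009]
```

Call:
send_rows(increments=[[[0,0,0,0,0,0,30],[0.05,0,0,0.005,0,0,30],[0.1,0,0,0.01,0,0,30],[0.1,0,0,0.01,0,0,30],[0.1,0,0,0.01,0,0,30],[0.1,0,0,0.01,0,0,30],[0.1,0,0,0.01,0,0,30],[0.05,0,0,0.005,0,0,30]]], grip_force=30)

```text
time_s: 14.52
tool_pos: [0.5317, -0.071, 0.1331]
eef_rot: [0.608, 1.482, -0.604]
force: [6.9, 8.9, 1.5]
gripper_width: 0.0432
```

```bash
python3 -c "
from h import *
plan([.531,-.070,.134])"
```

```text
t 14.5167 tcp [ 0.5317 -0.071   0.1331] w 0.04317972447943986 q1,q6 [-0.202  -0.9978] F [6.9305 8.8523 1.538 ] M [ 1.9135 -1.3913  0.1296]
axes x,y,z: [ 0.0033  0.0012 -1.    ] [0.7003 0.7139 0.0031] [ 0.7139 -0.7003  0.0015]
shift cm tool [-0.0863  0.0216 -0.1248]
tilt fix [ 0.      0.0015 -0.0031]
```

Call:
send_rows(increments=[[[0,0,0,0,0.15,0,30],[0.1,0,0,0.01,0,0,30],[0.1,0,0,0.01,0,0,30],[0.1,0,0,0.01,0,0,30],[0.1,0,0,0.01,0,0,30],[0.1,0,0,0.01,0,0,30]]])

```text
time_s: 15.02
tool_pos: [0.5331, -0.0702, 0.1327]
eef_rot: [0.99, 1.332, -0.985]
force: [10.2, 9.4, -1.2]
gripper_width: 0.0432
```

```bash
python3 -c "
from h import *
plan([.531,-.070,.134])"
```

```text
t 15.0167 tcp [ 0.5331 -0.0702  0.1327] w 0.04315260867833711 q1,q6 [-0.1998 -0.4972] F [10.2326  9.4104 -1.2233] M [ 1.6949 -2.0668  0.1386]
axes x,y,z: [ 0.0042  0.0006 -1.    ] [0.9563 0.2924 0.0041] [ 0.2924 -0.9563  0.0007]
shift cm tool [-0.1279 -0.1939 -0.0838]
tilt fix [ 0.      0.0007 -0.0041]
```

Call:
send_rows(increments=[[[0,0,0,0,0.17,-0.08,30],[0.05,0,0,0.005,0,0,30],[0.08,0,0,0.01,0,0,30],[0.08,0,0,0.01,0,0,30],[0.05,0,0,0.005,0,0,30],[0,0,0,0,0,0,30]]])

```text
time_s: 15.52
tool_pos: [0.534, -0.07, 0.1324]
eef_rot: [1.18, 1.225, -1.178]
force: [5.8, 1.5, 1.7]
gripper_width: 0.0436
```

```bash
python3 -c "
from h import *
plan([.531,-.070,.134])"
```

```text
t 15.5167 tcp [ 0.534  -0.07    0.1324] w 0.043629502324916095 q1,q6 [-0.1981 -0.238 ] F [5.8413 1.5135 1.7245] M [ 0.1962 -1.2177  0.011 ]
axes x,y,z: [ 0.0027 -0.001  -1.    ] [0.9992 0.0401 0.0027] [ 0.0401 -0.9992  0.0011]
shift cm tool [-0.1653 -0.2964 -0.0098]
tilt fix [ 0.      0.0011 -0.0027]
```

Call:
send_rows(increments=[[[0.05,0,0,0.005,0.08,0,30],[0.08,0,0,0.01,0,0,30],[0.08,0,0,0.01,0,0,30],[0.08,0,0,0.01,0,0,30]]])

```text
time_s: 15.85
tool_pos: [0.5349, -0.0701, 0.1321]
eef_rot: [1.392, 1.077, -1.389]
force: [8.0, -0.2, 1.2]
gripper_width: 0.0437
```

```bash
python3 -c "
from h import *
plan([.531,-.070,.134])"
```

```text
t 15.85 tcp [ 0.5349 -0.0701  0.1321] w 0.04366766981683502 q1,q6 [-0.1979  0.0522] F [ 7.9994 -0.2414  1.2124] M [-0.0628 -1.535   0.1368]
axes x,y,z: [ 0.0031 -0.0013 -1.    ] [ 0.969  -0.2472  0.0033] [-0.2472 -0.969   0.0005]
shift cm tool [-0.1932 -0.3772  0.0873]
tilt fix [ 0.      0.0005 -0.0033]
```

Call:
send_rows(increments=[[[0.05,0,0,0.005,0,0,30],[0.08,0,0,0.01,0,0,30],[0.08,0,0,0.01,0,0,30],[0.08,0,0,0.01,0,0,30]]])

```text
time_s: 16.18
tool_pos: [0.5359, -0.07, 0.1321]
eef_rot: [1.597, 0.9, -1.589]
force: [17.6, 8.8, -0.0]
gripper_width: 0.0435
```

```bash
python3 -c "
from h import *
plan([.531,-.070,.134])"
```

```text
t 16.1833 tcp [ 0.5359 -0.07    0.1321] w 0.043452642989847065 q1,q6 [-0.1975  0.3415] F [17.585   8.8278 -0.0482] M [ 1.5724 -3.4897  0.9876]
axes x,y,z: [ 0.0059 -0.0014 -1.    ] [ 0.8583 -0.5131  0.0058] [-0.5131 -0.8583 -0.0018]
shift cm tool [-0.1932 -0.4169  0.2553]
tilt fix [ 0.     -0.0018 -0.0058]
```

Torque jumped to about 1 N m after 1.95 rad, so it's probably home. I'll relieve the side load and push once more.

Call:
send_rows(increments=[[[0,0,0,0,0.12,-0.15,30],[0,0,0,0,0,0,30],[0,0,0,0,0,0,30]]])

```text
time_s: 16.43
tool_pos: [0.536, -0.0701, 0.1319]
eef_rot: [1.591, 0.903, -1.591]
force: [-0.2, -4.4, 6.6]
gripper_width: 0.0435
```

```bash
python3 -c "
from h import *
plan([.531,-.070,.134])"
```

```text
t 16.4333 tcp [ 0.536  -0.0701  0.1319] w 0.04351177274855883 q1,q6 [-0.1967  0.34  ] F [-0.1926 -4.3656  6.5781] M [-0.8964  0.181   0.3075]
axes x,y,z: [ 0.0012 -0.0024 -1.    ] [ 0.8599 -0.5105  0.0022] [-0.5105 -0.8599  0.0015]
shift cm tool [-0.2146 -0.4313  0.2483]
tilt fix [ 0.      0.0015 -0.0022]
```

Call:
send_rows(increments=[[[0.06,0,0,0,0,0,30],[0.06,0,0,0,0,0,30],[0,0,0,0,0,0,30],[0,0,0,0,0,0,30]]])

```text
time_s: 16.77
tool_pos: [0.5369, -0.0695, 0.132]
eef_rot: [1.675, 0.821, -1.67]
force: [6.4, -1.2, 3.2]
gripper_width: 0.0434
```

```bash
python3 -c "
from h import *
plan([.531,-.070,.134])"
```

```text
t 16.7667 tcp [ 0.5369 -0.0695  0.132 ] w 0.04336242990184322 q1,q6 [-0.1959  0.46  ] F [ 6.4289 -1.161   3.2257] M [-0.0935 -1.213   0.6521]
axes x,y,z: [ 0.0037 -0.0018 -1.    ] [ 0.7927 -0.6096  0.004 ] [-0.6096 -0.7927 -0.0008]
shift cm tool [-0.2009 -0.4376  0.3966]
tilt fix [ 0.     -0.0008 -0.004 ]
```

Torque holds at 0.65 N m, well above the 0.1 N m thread friction, so the cap is home. The TCP track shows the grip is about 4 mm off-centre along tool z, and the cap axis works out near (0.535,-0.0734). I'll open, recentre and regrip before backing off.

Call:
send_rows(increments=[[[0,0,0,0,0,0,60],[0,0,0,0,0,0,65],[0,0,0,0,0,0,65],[0,0,0,0,0,0,65]]])

```text
time_s: 17.1
tool_pos: [0.5356, -0.0694, 0.131]
eef_rot: [1.675, 0.821, -1.676]
force: [-0.3, 0.1, -0.2]
gripper_width: 0.0607
```

```bash
python3 -c "
from h import *
plan([.535,-.0734,.132])"
```

```text
t 17.1 tcp [ 0.5356 -0.0694  0.131 ] w 0.06065792594664339 q1,q6 [-0.1963  0.463 ] F [-0.2543  0.0567 -0.1958] M [-0.0338 -0.0183 -0.0272]
axes x,y,z: [-0.0001 -0.0007 -1.    ] [ 0.7907 -0.6122  0.0004] [-0.6122 -0.7907  0.0006]
shift cm tool [-0.0963  0.203   0.3526]
tilt fix [ 0.      0.0006 -0.0004]
```

Call:
send_rows(increments=[[[0,0,0,-0.1,0.2,0.35,65],[0,0,0,0,0,0,65],[0,0,0,0,0,0,50],[0,0,0,0,0,0,30],[0,0,0,0,0,0,30],[0,0,0,0,0,0,30],[0,0,0,0,0,0,30],[0,0,0,0,0,0,30]]], grip_force=20)

```text
time_s: 17.77
tool_pos: [0.5346, -0.0728, 0.1323]
eef_rot: [1.676, 0.822, -1.677]
force: [-6.0, 3.6, 3.9]
gripper_width: 0.0437
```

```bash
python3 -c "
from h import *
plan([.535,-.0734,.132])"
```

```text
t 17.7667 tcp [ 0.5346 -0.0728  0.1323] w 0.04367293660930115 q1,q6 [-0.2032  0.4565] F [-5.9647  3.5825  3.941 ] M [0.5945 1.073  0.0343]
axes x,y,z: [-0.001   0.0001 -1.    ] [ 0.7902 -0.6129 -0.0009] [-0.6129 -0.7902  0.0006]
shift cm tool [0.0257 0.0662 0.0189]
tilt fix [-0.      0.0006  0.0009]
```

Call:
send_rows(increments=[[[0,0,0,0,-0.1,0,30],[0.05,0,0,0,0,0,30],[0.05,0,0,0,0,0,30],[0,0,0,0,0,0,30],[0,0,0,0,0,0,30],[0,0,0,0,0,0,30]]], grip_force=35)

```text
time_s: 18.27
tool_pos: [0.5345, -0.0728, 0.1324]
eef_rot: [1.742, 0.748, -1.741]
force: [-0.3, -1.8, 2.3]
gripper_width: 0.0434
```

```bash
python3 -c "
from h import *
plan([.535,-.0734,.132])"
```

```text
t 18.2667 tcp [ 0.5345 -0.0728  0.1324] w 0.04336825314286078 q1,q6 [-0.2028  0.5556] F [-0.2571 -1.7764  2.2722] M [-0.2003  0.0405  0.7407]
axes x,y,z: [ 0.0011 -0.0011 -1.    ] [ 0.7262 -0.6875  0.0015] [-0.6875 -0.7262  0.0001]
shift cm tool [0.0406 0.0732 0.0114]
tilt fix [ 0.      0.0001 -0.0015]
```

The stop is confirmed: 0.74 N m static with little side force. I'll unwind slightly to find zero torque, then back off.

Call:
send_rows(increments=[[[-0.05,0,0,0,0,0,30],[0,0,0,0,0,0,30],[0,0,0,0,0,0,30]]])

```text
time_s: 18.52
tool_pos: [0.5345, -0.0728, 0.1324]
eef_rot: [1.711, 0.783, -1.71]
force: [-1.4, -0.5, 1.0]
gripper_width: 0.0435
```

```bash
python3 -c "
from h import *
plan([.535,-.0734,.132])"
```

```text
t 18.5167 tcp [ 0.5345 -0.0728  0.1324] w 0.04352889640591566 q1,q6 [-0.203   0.5081] F [-1.3808 -0.4566  1.0305] M [-0.1725  0.0721  0.0998]
axes x,y,z: [ 0.0011 -0.0007 -1.    ] [ 0.7578 -0.6525  0.0013] [-0.6525 -0.7578 -0.0002]
shift cm tool [0.0428 0.0748 0.0163]
tilt fix [ 0.     -0.0002 -0.0013]
```

Call:
send_rows(increments=[[[-0.05,0,0,-0.005,0,0,30],[-0.1,0,0,-0.01,0,0,30],[-0.1,0,0,-0.01,0,0,30],[-0.1,0,0,-0.01,0,0,30],[-0.1,0,0,-0.01,0,0,30],[-0.1,0,0,-0.01,0,0,30],[-0.1,0,0,-0.01,0,0,30],[-0.1,0,0,-0.01,0,0,30]]])

```text
time_s: 19.18
tool_pos: [0.5342, -0.0726, 0.1331]
eef_rot: [1.177, 1.229, -1.177]
force: [-3.4, 0.2, 3.3]
gripper_width: 0.0435
```

```bash
python3 -c "
from h import *
plan([.535,-.0734,.133])"
```

```text
t 19.1833 tcp [ 0.5342 -0.0726  0.1331] w 0.043483271377912316 q1,q6 [-0.2029 -0.2461] F [-3.3663  0.1619  3.269 ] M [ 0.0661  0.5368 -0.0668]
axes x,y,z: [ 0.     -0.0004 -1.    ] [0.9991 0.0433 0.    ] [ 0.0433 -0.9991  0.0004]
shift cm tool [0.0069 0.0795 0.0797]
tilt fix [ 0.      0.0004 -0.    ]
```

Call:
send_rows(increments=[[[-0.1,0,0,-0.01,-0.03,0,30],[-0.1,0,0,-0.01,0,0,30],[-0.1,0,0,-0.01,0,0,30],[-0.1,0,0,-0.01,0,0,30],[-0.1,0,0,-0.01,0,0,30],[-0.1,0,0,-0.01,0,0,30],[-0.1,0,0,-0.01,0,0,30],[-0.1,0,0,-0.01,0,0,30],[-0.03,0,0,0,0,0,30],[0,0,0,0,0,0,30],[0,0,0,0,0,0,30],[0,0,0,0,0,0,30]]])

```text
time_s: 20.18
tool_pos: [0.5338, -0.0728, 0.1339]
eef_rot: [0.55, 1.5, -0.551]
force: [-5.5, -0.6, 4.9]
gripper_width: 0.0432
```

Run:
```python
from h import *
plan([.535,-.0734,.1336])
print(read_state()["qvel"][5])
S=read_camera("side")[:,:,::-1];T=read_camera("top")[:,:,::-1]
cv2.imwrite("pics/c5.png",cv2.resize(S[130:205,180:280],(800,600),interpolation=cv2.INTER_CUBIC))
```

```text
t 20.1833 tcp [ 0.5338 -0.0728  0.1339] w 0.0431885758698646 q1,q6 [-0.2031 -1.0702] F [-5.4742 -0.5845  4.8856] M [-0.0843  0.9387  0.0976]
axes x,y,z: [-0.0002 -0.0008 -1.    ] [ 0.6468  0.7626 -0.0007] [ 0.7626 -0.6468  0.0003]
shift cm tool [0.0276 0.0337 0.1324]
tilt fix [-0.      0.0003  0.0007]
-0.0009161314887448967
```

View pics/c5.png

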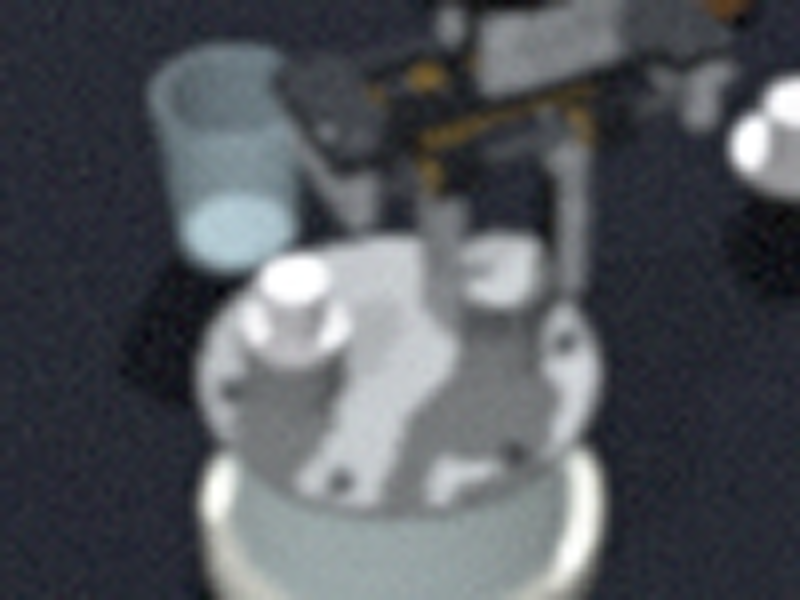

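The cap sits between both fingers at crop (500,270), with its rib pointing left, close to where it was at the start. That fits about 1.9 rad of start turn against 1.57 now. The stopper hasn't moved. I'll do a short settle, then hand in.

Call:
send_rows(increments=[[[0,0,0,0,-0.04,0,30],[0,0,0,0,0,0,30],[0,0,0,0,0,0,30],[0,0,0,0,0,0,30],[0,0,0,0,0,0,30],[0,0,0,0,0,0,30]]])

```text
time_s: 20.78
tool_pos: [0.5338, -0.0729, 0.1339]
eef_rot: [0.549, 1.5, -0.549]
force: [-5.9, 3.3, 4.6]
gripper_width: 0.0433
```

Run:
```python
from h import *
plan([.535,-.0734,.1336])
job_done()
```

```text
t 20.7833 tcp [ 0.5338 -0.0729  0.1339] w 0.04331507838863135 q1,q6 [-0.2035 -1.0725] F [-5.871   3.2985  4.5692] M [ 0.5196  0.7972 -0.004 ]
axes x,y,z: [ 0.0005 -0.0004 -1.    ] [ 0.6454  0.7638 -0.    ] [ 0.7638 -0.6454  0.0006]
shift cm tool [0.0276 0.0362 0.1269]
tilt fix [-0.      0.0006  0.    ]
the job is handed in; nothing more can be done
```

I set the small stopper in the open neck of the larger white vessel and let go. I then screwed the vent cap home, backed it off a quarter turn, and handed the job in at 20.8 s with the cap still in the gripper. No verdict is reported, so success rests on the checks below.

- **Stopper:** 9.5 N of upward force showed the flange on the rim. Its grip top appeared at pixel (216.7,164.3), against (216.7,164.5) predicted for fully down. The last picture shows it unmoved.
- **Cap home:** the stop held 0.74 N m with the gripper still, well above the 0.1 N m thread friction. My first grasp was about 4 mm off-centre and slipped a little against the stop, so I recentred and regripped before backing off.
- **Back-off:** the wrist turned about 1.57 rad from the point where the thread starts to loosen. I inferred the cap's turn from the wrist and did not read it directly. The rib's position in the last picture agrees roughly.
- **At hand-in:** the cap was held at a 35 N grip setting, with the fingers 43 mm apart and almost no twisting moment. A leftover side force of about 7 N remained on the tool.
- **Other things on the bench:** nothing suggested I touched any of them, but I did not re-measure their positions.

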